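# Assemble the filter stack on an inclined post

## Task

Assemble the filter stack on the leaning post of the filter stand: first slide on the wide spoked support until it lies flat on the post's shoulder, then the plain spacer ring flat on the support, and last put the knurled cap, open end first, over the post's tip until it sits fully home on the spacer. Leave everything else on the bench where it is.

Things in the scene. Friction and masses are not known exactly. Their poses are not given: they have to be found in the camera images.
- filter_stand: Fixed stand: dark flat foot 120 x 90 x 10 mm with a short round column leaning over it. Origin: centre of the foot's underside; the column and post lean 30 degrees from vertical towards the stand's -x, that is, half to the right as the robot sees it and half towards the robot; its heading varies. A fixed upright divider begins behind at x = 0.69, y = -0.14 m.
- post: Fixed upper end of the stand: 36 mm round shoulder with a coaxial post, 14 mm diameter, 42 mm high, its last 6 mm tapering to 6 mm. Origin: centre of the shoulder's face at the post's root, 61 mm above the bench; z points up along the post (30 degrees from vertical), y is level. Parts slide on along -z. Below the shoulder only a 28 mm column: fingertips may pass beside it.
- post_6 (a point): Point on the post's axis 6 mm above the shoulder: where the support's centre comes to lie.
- post_20 (a point): Point on the post's axis 20 mm above the shoulder: where the spacer's centre comes to lie.
- post_28 (a point): Point on the post's axis 28 mm above the shoulder: where the centre of the cap's underside comes to lie.
- support: Filter support: flat steel wheel with an outer rim, six spokes and a hub; 50 mm outside diameter, 12 mm thick, 18 mm hole through the hub. Starts lying flat on the bench. Origin: its middle (half thickness); z along its hole; both faces alike. Bare steel, under 0.12 kg. Grip across any diameter; yaw does not matter.
- spacer: Spacer: plain thick-walled steel ring, 40 mm outside diameter, 16 mm high, 18 mm hole. Starts lying flat on the bench. Origin: its middle (half height); z along its hole; both ends alike. Bare steel, under 0.12 kg. Grip across any diameter; yaw does not matter.
- cap: Cap: narrow steel cap with vertical knurling and a closed slightly domed top, 34 mm diameter (35 over the knurls), 31 mm high, blind 18 mm bore 20 mm deep, open below. No thread: it slides on. Starts upright, bore down. Origin: centre of its open underside; z up through its top. Bare steel, under 0.12 kg. Grip across any diameter; yaw does not matter.
- tape: Bystander: roll of pale tape lying flat, 63 mm across, 19 mm high. Loose; leave it alone.
- rubber_stopper: Bystander: small dark rubber stopper, about 28 mm in each direction. Loose; leave it alone.
- tin: Bystander: small round lidded white tin, 55 mm across, 22 mm high. Loose; leave it alone.
- marker: Bystander: marker pen lying flat, 129 mm long, 19 mm thick. Loose; leave it alone.
Things that resemble listed ones, but are neither listed nor needed, are in the scene too. What is shaped like the support but orange or pink is not meant. What is shaped like the spacer but yellow is not meant.

How it is judged:
On the way, in this order (a step that is already met when the one before it is completed fails the run):
1. the spoked support lies flat on the shoulder, round the post, with neither spacer nor cap on the post (distance between support and post_6 below 0.005 m and angle between the z axis of support and the z axis of post, either way round below 0.1 rad and distance between each of spacer, cap and post above 0.06 m), for 0.2 s.
2. the spacer lies flat on the support, round the post, with the cap not yet on (distance between support and post_6 below 0.005 m and angle between the z axis of each of support, spacer and the z axis of post, either way round below 0.1 rad and distance between spacer and post_20 below 0.005 m and distance between cap and post above 0.06 m), for 0.2 s.
3. the cap sits fully home on the spacer (distance between support and post_6 below 0.005 m and angle between the z axis of each of support, spacer, cap and the z axis of post, either way round below 0.1 rad and distance between spacer and post_20 below 0.005 m and distance between cap and post_28 below 0.005 m), for 0.2 s.
At the end, for the whole second after the job is handed in: Support, spacer and cap sit on the post in that order, each within 5 mm of its place against the one below and within 0.1 rad of the post's axis, at rest (under 0.02 m/s) and released (all of step 3 and linear speed of each of support, spacer, cap below 0.02 m/s); the robot touches nothing.
It fails at once if a bystander (roll of pale tape lying flat) was moved more than 30 mm (distance of tape from where it was at the start of the episode above 0.03 m).
It fails at once if a bystander (small dark rubber stopper) was moved more than 30 mm (distance of rubber_stopper from where it was at the start of the episode above 0.03 m).
It fails at once if a bystander (small round lidded white tin) was moved more than 30 mm (distance of tin from where it was at the start of the episode above 0.03 m).
It fails at once if a bystander (marker pen lying flat) was moved more than 30 mm (distance of marker from where it was at the start of the episode above 0.03 m).
It also fails if it takes over 64 s, if anything falls off the work surface, if the arm or the gripper's body presses on something with over 40 N, if the wrist force passes 120 N, or if a joint passes its speed limit or range.

## Robot

A 6-joint arm with a two-finger parallel gripper is mounted at the origin on a cart in front of the work surface, level with it; the furniture and walls round the work are solid. World frame = base frame: x ahead of the robot, y to its left, z up, the work surface at z = 0. Lengths are in m, angles in rad, forces in N, time in s.
With the tool pointing down it reaches from about 0.325 to 0.9 m from the base axis. Payload 6.1 kg.
Tool frame: the origin (TCP) lies at the very end of the fingers, on their centre line; the grasp point (between the pads) lies arm.grip_depth behind it (arm.grip_depth is the distance from the TCP to the grasp point, in m); z points along the fingers, y is the line along which they close (so a half turn about z gives the same grasp; the last joint's range is limited). The gripper opens to 85 mm and grips with 20 to 120 N. Pads are 22 mm wide; open, the fingers measure 114 mm over their backs; the gripper's body (76 mm by 85 mm) begins 54 mm behind the grasp point. The pads swing forward as they close: fully open they stand 13 mm farther back than shut.
Start: joints at [-1.33, 0.22, 1.526, -0, 1.395, -0.126], TCP at [0.224, -0.583, 0.231] pointing down, gripper open.
Joint ranges: [-2.98, 2.98], [-0.91, 2.08], [0.09, 2.57], [-1.24, 4.39], [0.2, 2.65], [-2.68, 2.68]. Speed limits (rad/s): [2.57, 2.57, 3.01, 3.14, 3.14, 3.14].

## Interface

Orientations are given as a unit quaternion [w, x, y, z].
In Python, from cell import arm gives the robot as it stands.
- The arm moves only by the shell command python3 -m inch 'ROWS' [FORCE]. ROWS is JSON, a list of rows, each a list of 7 numbers: the turn, a rotation vector about the tool's x, y, z as a fraction of full scale, then the shift along the tool's x, y, z as a fraction of full scale, then the finger opening in mm, from 0 to 85.4. In form: [[ax, ay, az, tx, ty, tz, hand], ...]. A call has 1 to 5 rows; each row is the pose to reach, as a shift and turn from the pose commanded when the call began, along the tool's axes at that moment, turning the shorter way round; what a row does not reach only later rows make up. Full scale, the value 1, is 0.08 m for a shift and 180 degrees for a turn. A row lasts 1/10 s, in which the tool goes at most 50 mm and 8.59 degrees, less where a joint would pass 70% of its speed; a pose out of reach is approached as far as the arm can. A call with a number of a shift or a turn outside -1 to 1 is refused whole. A call with a gripper value outside its range is refused whole. The fingers move at their own pace and stop on an object; FORCE is the grip in N (left out, the last holds). Time passes only in rows, so rows that repeat a pose let the fingers close. It gives the time, the measured TCP pose, the force, the opening and the grip force at its end, in the units of the state.
- arm.get_obs(): the state, without advancing time (a new reading comes with each control period).
- arm.get_image(name): name is "scene" or "top" or "wrist"; returns (picture, depth): 400x640x3 uint8, blue, green, red; 400x640 float32, m along the optical axis (not along the pixel's ray), 0 where there is no reading.
- arm.camera_params(name): a dict with "fx", "fy", "cx", "cy" (pixels), "eye" and "rotation" of the camera in the world. Camera axes: x right, y up, looking along -z (the intrinsics and any distortion apply to the point x, -y, -z); pixel columns grow to the right and rows downward; lengths in m; the calibration is good to about 2 mm. A picture is of the moment at which its call begins: read the wrist's pose just before it. camera_params takes no time and is no camera call; for the wrist camera it gives the pose at the moment of the call.
- arm.sign_off(): hands the job in; it is judged then, once.
The state is a dict: "time": time; "joints": joint angles; "dq": joint speeds; "joint_torque": joint torques, N m; "position": TCP position; "eef_rot": TCP orientation; "wrist_force": force on the tool from outside, world axes, zero at the start; "moment": the same for the moment, N m; "opening": finger opening in m; "finger_force": force on a finger pad.
Only numpy, scipy, OpenCV 4.12 (cv2) and the standard library are available. Lean on these libraries where they do the work, as an engineer would, in place of code of your own. Each camera call takes 0.05 s, during which the arm holds its last target. There are 200 camera calls.

## Working session

There is one attempt and no reset: what is moved stays moved. The work goes in short steps, Python scripts to look and compute and a shell command to move; the robot and the scene stay as the last step left them, time stands still between calls to the robot, and variables do not carry over. Pictures are saved under pics/ and viewed, at most 10 in all, crops included, and the job is handed in when it is done.

```bash
mkdir -p pics; ls
python3 - <<'E'
from cell import arm
import cv2,numpy as np
o=arm.get_obs();print(o,arm.grip_depth)
for n in("top","scene"):
    im,d=arm.get_image(n);cv2.imwrite(f"pics/{n}0.png",im);np.savez(f"/tmp/{n}0.npz",im=im,d=d,**{k:np.array(v) for k,v in arm.camera_params(n).items() if not isinstance(v,str)})
    print(n,arm.camera_params(n))
E
```

```text
pics
{'time': 0.0, 'joints': array([-1.33010945e+00,  2.21245681e-01,  1.52764992e+00,  3.86839171e-06,
        1.39465590e+00, -1.26077919e-01]), 'dq': array([ 0.00142949, -0.00028539, -0.00017721, -0.00100135, -0.00057895,
        0.00054409]), 'joint_torque': array([-2.38205339e-04, -4.96896100e+01, -3.89395237e+01, -2.63759066e-04,
        1.11608821e-02,  2.48318038e-06]), 'position': array([ 0.22398726, -0.58283163,  0.23016657]), 'eef_rot': array([-9.77928742e-04,  9.83232107e-01,  1.82355871e-01, -5.41940529e-05]), 'wrist_force': array([-1.54752433,  0.0876742 , -0.43606594]), 'moment': array([-0.04047537,  0.02349104, -0.0558367 ]), 'finger_force': 0.0, 'opening': 0.08554564067789802} 0.0187
top {'fx': 395.9813519990021, 'fy': 395.9813519990021, 'cx': 320.497117908441, 'cy': 206.55587864393993, 'eye': array([ 0.30201426, -0.15306721,  0.95670601]), 'rotation': array([-0.70327194, -0.04348218,  0.06070973,  0.70698812])}
scene {'fx': 399.04168023242477, 'fy': 399.04168023242477, 'cx': 322.75590559686736, 'cy': 201.2318284980647, 'eye': array([-0.20162029, -0.6673343 ,  0.47044547]), 'rotation': array([ 0.7636998 ,  0.47463093, -0.23740534, -0.36759596])}
```

View pics/top0.png

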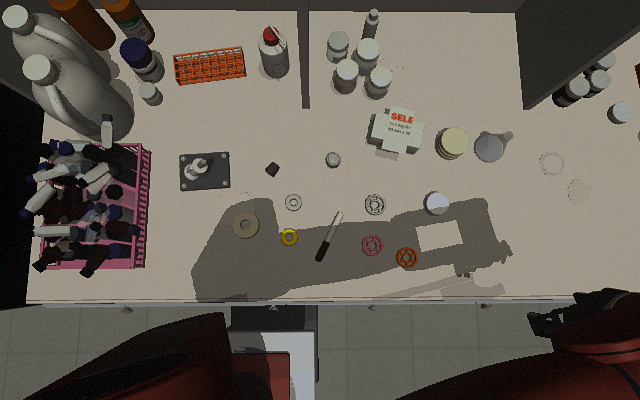

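View pics/scene0.png

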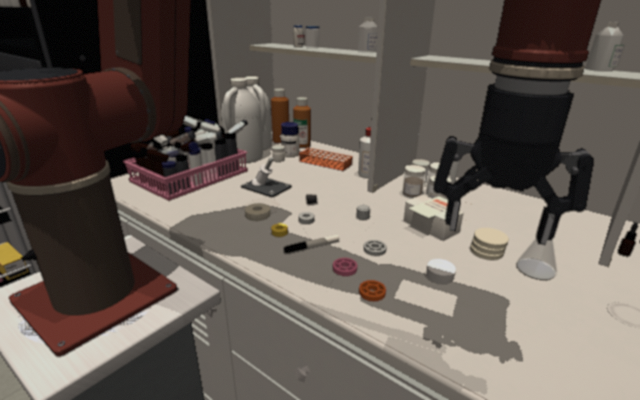

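The top view shows the stand at (205,171), spacer (293,202), cap (333,159) and support (374,204). The stopper is at (272,170), tape at (245,225), marker at (329,236) and tin at (437,203). I'll measure these with depth.

```bash
cat > h.py <<'E'
import numpy as np,cv2
from scipy.spatial.transform import Rotation as R
def rot(q): return R.from_quat([q[1],q[2],q[3],q[0]])
def cloud(d,c):
    v,u=np.mgrid[:d.shape[0],:d.shape[1]]
    p=np.stack([(u-c['cx'])/c['fx']*d,-(v-c['cy'])/c['fy']*d,-d],-1)
    return rot(c['rotation']).apply(p.reshape(-1,3)).reshape(p.shape)+c['eye']
E
python3 - <<'E'
from h import *
from scipy import ndimage
import warnings
z=np.load('/tmp/top0.npz');P=cloud(z['d'],z);ok=z['d']>0
reg=P[215:225,160:200].reshape(-1,3);print('bench z',np.median(reg[:,2]))
for n,u,v,r in[('support',374,204,15),('spacer',293,202,12),('cap',333,159,12),('tin',437,203,18),('tape',245,225,18),('stopper',272,170,12),('marker',329,236,30)]:
    Q=P[v-r:v+r+1,u-r:u+r+1].reshape(-1,3);b=np.median(Q[:,2][Q[:,2]<0.006]) if (Q[:,2]<0.006).any() else 0
    m=Q[:,2]>0.006;Q=Q[m]
    top=np.percentile(Q[:,2],80)
    T=Q[Q[:,2]>top-0.004]
    (c,s,a)=cv2.minAreaRect(T[:,:2].astype(np.float32))
    print(n,'bench',b,'top',top,'mean',T.mean(0).round(4),'rect',np.round(c,4),np.round(s,4),a,len(T))
Q=P[145:200,170:240]
im=Q[...,2]
print((Q[0:55:4,0:70:4,2]*1000).round().astype(int))
F=Q[(im>.005)&(im<.015)];print('foot',cv2.minAreaRect(F[:,:2].astype(np.float32)),F.mean(0))
for lo in range(20,110,8):
    m=(im*1000>lo)&(im*1000<lo+8);print(lo,m.sum(),Q[m].mean(0).round(4) if m.any() else '')
E
```

```text
bench z 0.0007876623048660436
support bench 0.001147760598308456 top 0.014224138767159666 mean [ 0.4429 -0.3043  0.0414] rect [ 0.3822 -0.241 ] [0.0478 0.2378] 44.22343444824219 199
spacer bench 0.0008785612254545994 top 0.01836313134718228 mean [ 0.4521 -0.1111  0.023 ] rect [ 0.3902 -0.1371] [0.1751 0.0387] 22.741846084594727 165
cap bench 0.0012905775032797662 top 0.032376820135650776 mean [ 0.5486 -0.2058  0.0602] rect [ 0.4392 -0.1755] [0.0315 0.2762] 74.2093276977539 129
tin bench 0.0011851087089684853 top 0.025226366275077995 mean [ 0.4462 -0.4535  0.0338] rect [ 0.3702 -0.3236] [0.0542 0.3632] 30.26753044128418 380
tape bench 0.0011991733209931743 top 0.021325138097811693 mean [0.3985 0.0009 0.0285] rect [ 0.3496 -0.0533] [0.2124 0.0616] 48.32954406738281 450
stopper bench 0.0010725277565727942 top 0.028412567619905495 mean [ 0.5306 -0.0609  0.039 ] rect [ 0.4223 -0.0973] [0.2635 0.0288] 18.62985610961914 79
marker bench 0.0009860343035237307 top 0.0187796088941933 mean [ 0.365  -0.1923  0.068 ] rect [ 0.3821 -0.1869] [0.1436 0.0981] 11.446866035461426 280
[[ 0 -1  1  1  2  1
[... 551 characters left out ...]
 [ 1  0  2 18 13 13 10 13 10 12 10 10 12 12 10  2  2  4]
 [ 2  0  3 11 10 13 10 10  7  1  1  1  3  1  1  1  1  3]
 [ 3  3  1 -1  1  1  0  1  0  1  1  0  2  2  0  1  2 -2]
 [ 2  0  3  0  2 -1 -1  0  1  0  3  0  1  2  5  1  3  2]]
foot ((0.5298970937728882, 0.10909678786993027), (0.13730260729789734, 0.15895821154117584), 1.4199033975601196) [0.52923194 0.10060556 0.01100423]
20 47 [0.5261 0.1411 0.0226]
28 18 [0.5232 0.1308 0.0323]
36 16 [0.523  0.1256 0.0403]
44 16 [0.5247 0.1223 0.048 ]
52 48 [0.528  0.1011 0.0562]
60 72 [0.5305 0.1069 0.0643]
68 38 [0.5307 0.1104 0.0704]
76 9 [0.5283 0.0943 0.0799]
84 11 [0.5298 0.0892 0.0893]
92 24 [0.5323 0.0848 0.0966]
100 3 [0.5339 0.0829 0.1012]
108 0
```

```bash
cat >> h.py <<'E'
def fit(P,d,u,v,r,off=.004):
    Q=P[v-r:v+r+1,u-r:u+r+1][d[v-r:v+r+1,u-r:u+r+1]>0.05]
    Q=Q[(Q[:,2]>.006)&(Q[:,2]<.2)];top=np.percentile(Q[:,2],80)
    T=Q[abs(Q[:,2]-top)<off]
    return top,np.array(cv2.minEnclosingCircle(T[:,:2].astype(np.float32))[0]),cv2.minEnclosingCircle(T[:,:2].astype(np.float32))[1],T.mean(0)
def plan(goal,z=None,x=None,rows=True):
    """print shift/turn (full-scale units) from the measured pose to a TCP goal, tool axes"""
    from cell import arm
    o=arm.get_obs();r=rot(o['eef_rot']);s=r.inv().apply(np.array(goal)-o['position'])/.08
    print('pos',o['position'].round(4),'shift',s.round(3),end=' ')
    if z is not None:
        z=np.array(z,float);z/=np.linalg.norm(z);x=np.array(x,float);x-=z*(x@z);x/=np.linalg.norm(x)
        t=R.from_matrix(np.stack([x,np.cross(z,x),z],1));print('turn',((r.inv()*t).as_rotvec()/np.pi).round(4),end='')
    print()
E
python3 - <<'E'
from h import *
z=np.load('/tmp/top0.npz');d=z['d'];P=cloud(d,z)
for n,u,v,r in[('support',374,204,15),('spacer',293,202,12),('cap',333,159,12),('stopper',272,170,10)]:
    print(n,fit(P,d,u,v,r))
plan([.44,-.30,.2],[0,0,-1],[0,1,0])
E
```

```text
support (np.float64(0.014073704053114878), array([ 0.44793373, -0.30915132]), 0.02511533908545971, array([ 0.44724776, -0.30892525,  0.01291015]))
spacer (np.float64(0.018354319451584056), array([ 0.4531506 , -0.11045525]), 0.019853930920362473, array([ 0.45305443, -0.11088375,  0.01726532]))
cap (np.float64(0.03223293846580093), array([ 0.55657464, -0.20787224]), 0.01667903922498226, array([ 0.55641919, -0.20755824,  0.03146669]))
stopper (np.float64(0.02839010453046422), array([ 0.53451973, -0.06028392]), 0.015297742560505867, array([ 0.53351221, -0.05983233,  0.02716212]))
pos [ 0.224  -0.5829  0.2303] shift [ 3.789 -2.332  0.384] turn [-0.0005 -0.0004 -0.3832]
```

```bash
python3 -m inch '[[0,0,-0.19,1,-0.62,0,85],[0,0,-0.19,1,-0.62,0,85],[0,0,-0.19,1,-0.62,0,85],[0,0,-0.19,1,-0.62,0,85],[0,0,-0.19,1,-0.62,0,85]]'
python3 -m inch '[[0,0,-0.193,1,0.1,0,85],[0,0,-0.193,1,0.1,0,85],[0,0,-0.193,1,0.1,0,85],[0,0,-0.193,1,0.1,0,85],[0,0,-0.193,1,0.1,0,85]]'
python3 -c "
from h import *
plan([.47,-.20,.23],[0,0,-1],[0,1,0]);plan([.47,-.05,.30],[0,0,-1],[0,1,0])"
```

```text
time: 0.6
position: [0.2813, -0.5079, 0.2309]
eef_rot: [-0.0, 0.886, 0.464, 0.0]
wrist_force: [0.2, 0.6, 0.9]
opening: 0.085
finger_force: 0.0
time: 1.1
position: [0.3332, -0.4471, 0.231]
eef_rot: [-0.0, 0.708, 0.706, 0.0]
wrist_force: [-0.3, -0.7, -0.2]
opening: 0.085
finger_force: 0.0
pos [ 0.3332 -0.4471  0.231 ] shift [3.094 1.701 0.014] turn [-0.0001 -0.0001 -0.0009]
pos [ 0.3332 -0.4471  0.231 ] shift [ 4.969  1.696 -0.861] turn [-0.0001 -0.0001 -0.0009]
```

```bash
for i in 1; do
python3 -m inch '[[0,0,0,1,0.4,-0.17,85],[0,0,0,1,0.4,-0.17,85],[0,0,0,1,0.4,-0.17,85]]' >/dev/null
python3 -m inch '[[0,0,0,1,0.4,-0.17,85],[0,0,0,1,0.4,-0.17,85],[0,0,0,1,0.4,-0.17,85]]'
python3 -m inch '[[0,0,0,1,0.4,-0.17,85],[0,0,0,1,0.4,-0.17,85],[0,0,0,1,0.4,-0.17,85]]'>/dev/null
python3 -m inch '[[0,0,0,1,0.4,-0.17,85],[0,0,0,1,0.4,-0.17,85],[0,0,0,1,0.4,-0.17,85]]'>/dev/null
python3 -m inch '[[0,0,0,1,0.1,-0.17,85],[0,0,0,1,0.1,-0.17,85],[0,0,0,1,0.1,-0.17,85]]'
done
python3 - <<'E'
from cell import arm
import cv2,numpy as np
c=arm.camera_params("wrist");im,d=arm.get_image("wrist");cv2.imwrite("pics/w1.png",im);np.savez("/tmp/w1.npz",im=im,d=d,**c);print(c)
E
```

```text
time: 1.7
position: [0.3986, -0.2853, 0.2594]
eef_rot: [0.001, 0.708, 0.706, 0.001]
wrist_force: [-0.3, 0.7, -0.4]
opening: 0.0849
finger_force: 0.0
time: 2.6
position: [0.4701, -0.0468, 0.2997]
eef_rot: [0.0, 0.708, 0.707, 0.0]
wrist_force: [-0.5, 0.3, 0.1]
opening: 0.0852
finger_force: 0.0
{'fx': 291.42325551586225, 'fy': 291.42325551586225, 'cx': 321.0823478090519, 'cy': 199.51211556887895, 'eye': array([0.4691779 , 0.01844514, 0.44318459]), 'rotation': array([ 9.91327308e-01, -1.31413822e-01, -5.76980810e-04, -4.93266383e-04])}
```

View pics/w1.png

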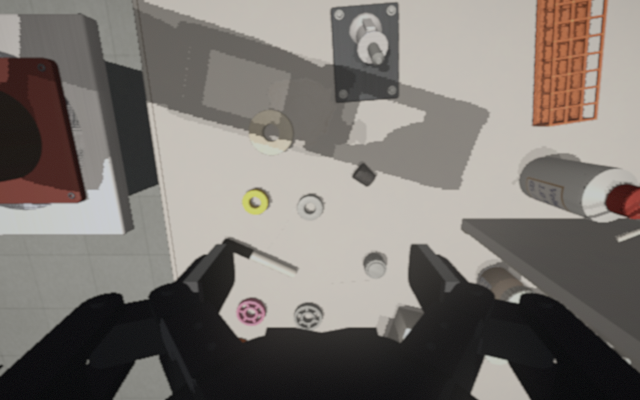

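The wrist picture shows the stand at top centre (365,50), with the post leaning down and right towards (376,55). Next I fit the revolved profile to the wrist and top depth.

```bash
cat > fitpost.py <<'E'
from h import *
from scipy.optimize import least_squares
prof=np.array([(18,-4),(18,0),(7,0),(7,36),(3,42),(0,42)])/1000.
def res(p,Q):
    x,y,h,dz=p[:4];a=np.array([.5*np.cos(h),.5*np.sin(h),np.cos(np.pi/6)])
    D=Q-[x,y,.061+dz];t=D@a;r=np.linalg.norm(D-np.outer(t,a),axis=1);q=np.stack([r,t],1);b=np.full(len(q),9.)
    for A,B in zip(prof[:-1],prof[1:]):
        s=np.clip((q-A)@(B-A)/((B-A)@(B-A)),0,1);b=np.minimum(b,np.linalg.norm(q-A-s[:,None]*(B-A),axis=1))
    return b
def go(f):
    z=np.load(f);d=z['d'];P=cloud(d,z);Q=P[(d>.05)&(P[...,2]>.066)&(P[...,2]<.115)&(abs(P[...,0]-.53)<.05)&(abs(P[...,1]-.10)<.05)]
    best=min((least_squares(res,[.53,.107,h,0],args=(Q,),loss='soft_l1',f_scale=.002) for h in np.arange(-3,3,.5)),key=lambda s:s.cost)
    F=P[(d>.05)&(P[...,2]>.006)&(P[...,2]<.015)&(abs(P[...,0]-.53)<.08)&(abs(P[...,1]-.12)<.08)]
    print(f,len(Q),best.x.round(4),'med res',np.median(res(best.x,Q)),'footmean',F.mean(0).round(4),cv2.minAreaRect(F[:,:2].astype(np.float32)))
if __name__=='__main__':
    for f in('/tmp/top0.npz','/tmp/w1.npz'): go(f)
    z=np.load('/tmp/w1.npz');d=z['d'];P=cloud(d,z)
    for n,u,v,r in(('spacer',310,206,17),('cap',375,264,16),('support',308,316,14)): print(n,fit(P,d,u,v,r))
E
python3 fitpost.py
```

```text
/tmp/top0.npz 107 [ 0.5329  0.1019 -1.4831  0.0017] med res 0.0005014036301490337 footmean [0.5296 0.1007 0.0111] ((0.5371208190917969, 0.10828541219234467), (0.11979681253433228, 0.1309226155281067), 11.448348045349121)
/tmp/w1.npz 462 [ 5.313e-01  1.021e-01 -1.511e+00  1.000e-03] med res 0.0003077643119169259 footmean [0.5292 0.1034 0.0109] ((0.5310105681419373, 0.10639382898807526), (0.09030650556087494, 0.12010248005390167), 4.144161701202393)
spacer (np.float64(0.017223593079030708), array([ 0.45242351, -0.11044478]), 0.01985062286257744, array([ 0.45242715, -0.10985068,  0.01647897]))
cap (np.float64(0.03134643387784493), array([ 0.55585122, -0.20711426]), 0.01698010042309761, array([ 0.55556077, -0.20617737,  0.03029642]))
support (np.float64(0.01262009185832419), array([ 0.44640741, -0.30825859]), 0.025126313790678978, array([ 0.44699368, -0.30755409,  0.0115454 ]))
```

```bash
python3 -m inch '[[0,0,0,-1,-0.1,0.5,58],[0,0,0,-1,-0.1,0.5,58],[0,0,0,-1,-0.1,0.5,58]]' >/dev/null
python3 -m inch '[[0,0,0,-1,-0.1,0.5,58],[0,0,0,-1,-0.1,0.5,58],[0,0,0,-1,-0.1,0.5,58]]' >/dev/null
python3 -m inch '[[0,0,0,-1,-0.09,0.5,58],[0,0,0,-1,-0.09,0.5,58],[0,0,0,-1,-0.09,0.5,58]]' >/dev/null
python3 -m inch '[[0,0,0,-0.26,0,1,58],[0,0,0,-0.26,0,1,58],[0,0,0,-0.26,0,1,58],[0,0,0,-0.26,0,1,58]]'
python3 - <<'E'
from h import *
from cell import arm
c=arm.camera_params("wrist");im,d=arm.get_image("wrist");cv2.imwrite("pics/w2.png",im);np.savez("/tmp/w2.npz",im=im,d=d,**c)
plan([.447,-.308,.02],[0,0,-1],[0,1,0])
E
```

```text
time: 3.95
position: [0.446, -0.308, 0.0998]
eef_rot: [-0.001, 0.708, 0.706, 0.0]
wrist_force: [0.5, -0.4, 0.5]
opening: 0.0584
finger_force: 0.0
pos [ 0.447  -0.3086  0.1012] shift [ 9.000e-03 -1.000e-03  1.015e+00] turn [ 0.0005  0.0004 -0.0004]
```

View pics/w2.png

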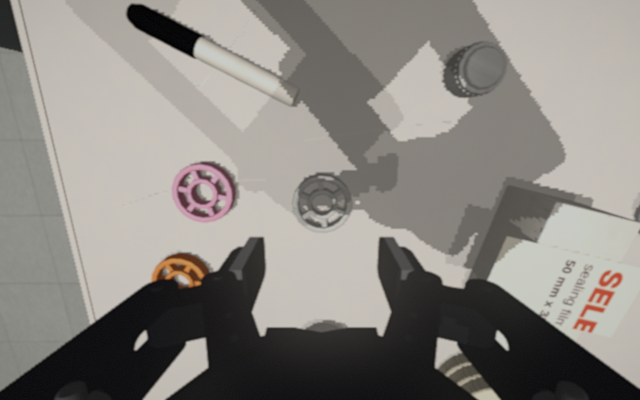

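The support is at (323,202), centred between the fingertips at (255,240) and (388,240) once perspective is allowed for. I'll refine its position and find the fingertip height.

```bash
python3 - <<'E'
from h import *
z=np.load('/tmp/w2.npz');d=z['d'];P=cloud(d,z)
print(fit(P,d,323,202,36))
for s in(slice(230,275),slice(375,420)):
    Q=P[230:290,s][(d[230:290,s]>.03)&(d[230:290,s]<.16)]
    print(Q[:,2].min(),np.percentile(Q[:,2],[2,50]),np.percentile(Q[:,0],[1,99]),np.percentile(Q[:,1],[1,99]))
E
python3 -m inch '[[0,0,0,0,0,0.85,58],[0,0,0,0,0,0.85,58],[0,0,0,0,0,0.85,58],[0,0,0,0,0,0.95,58],[0,0,0,0,0,1,58]]'
```

```text
(np.float64(0.012951521790414122), array([ 0.44619766, -0.30950165]), 0.025058511644601822, array([ 0.446249  , -0.30882812,  0.01211153]))
0.10476418454073483 [0.1078466 0.1291322] [0.40409439 0.4168745 ] [-0.31849398 -0.29650452]
0.10476231330368205 [0.1085888  0.13058848] [0.47402283 0.4874491 ] [-0.31817473 -0.29633239]
time: 4.5
position: [0.4478, -0.3093, 0.0214]
eef_rot: [0.002, 0.707, 0.707, 0.0]
wrist_force: [0.5, 0.3, 1.2]
opening: 0.0577
finger_force: 0.0
```

```bash
python3 -m inch '[[0,0,0,0,0,0.13,58],[0,0,0,0,0,0.2,58],[0,0,0,0,0,0.24,58],[0,0,0,0,0,0.25,58],[0,0,0,0,0,0.25,58]]'
python3 -m inch '[[0,0,0,0,0,0,45],[0,0,0,0,0,0,45],[0,0,0,0,0,0,45],[0,0,0,0,0,0,45],[0,0,0,0,0,0,45]]' 50
```

```text
time: 5.0
position: [0.4461, -0.3082, -0.0008]
eef_rot: [-0.0, 0.707, 0.707, -0.0]
wrist_force: [0.0, 0.2, -0.1]
opening: 0.0578
finger_force: 0.0
time: 5.5
position: [0.4465, -0.3085, 0.0001]
eef_rot: [0.0, 0.707, 0.707, -0.0]
wrist_force: [-1.2, 1.8, 6.5]
opening: 0.0477
finger_force: 51.3
```

```bash
python3 -m inch '[[0,0,0,0,0,-0.5,45],[0,0,0,0,0,-1,45],[0,0,0,0,0,-1,45]]'
python3 -m inch '[[0,0,0,0.5,0,-1,45],[0,0,0,0.8,0,-1,45],[0,0,0,0.8,0,-1,45]]'
python3 - <<'E'
from h import *
a=np.array([.033,-.499,.866]);root=np.array([.5315,.102,.061])
plan(root+a*.06,-a,[-.066,.998,0])
c=0
from cell import arm
c=arm.camera_params("wrist");im,d=arm.get_image("wrist");cv2.imwrite("pics/w3.png",im);np.savez("/tmp/w3.npz",im=im,d=d,**c)
E
```

```text
time: 5.8
position: [0.4496, -0.3113, 0.0852]
eef_rot: [0.005, 0.707, 0.707, 0.0]
wrist_force: [1.0, -0.7, 0.8]
opening: 0.0474
finger_force: 52.0
time: 6.1
position: [0.4481, -0.2428, 0.163]
eef_rot: [0.003, 0.707, 0.707, 0.001]
wrist_force: [0.3, -1.8, -0.4]
opening: 0.0474
finger_force: 52.1
pos [ 0.4481 -0.2428  0.163 ] shift [3.936 1.067 0.621] turn [ 0.007   0.1675 -0.0198]
```

View pics/w3.png

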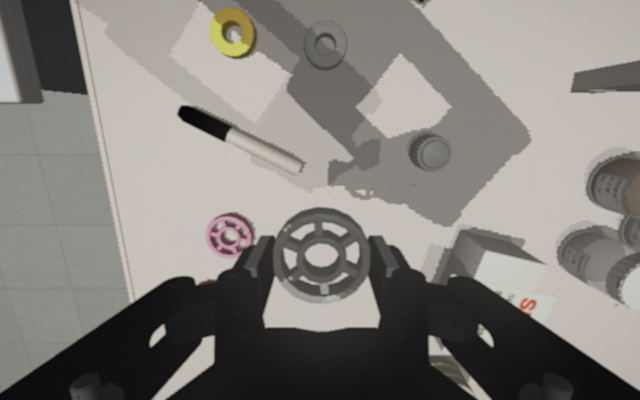

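The support is held flat at (321,255) between the fingers.

```bash
cat > held.py <<'E'
from h import *
from cell import arm
def held(u,v,r,n):
    for _ in range(1):
        o=arm.get_obs();c=arm.camera_params("wrist");im,d=arm.get_image("wrist");cv2.imwrite(f"pics/{n}.png",im);np.savez(f"/tmp/{n}.npz",im=im,d=d,pos=o['position'],eef=o['eef_rot'],**c)
def inhand(f,pos,eef,u,v,rad,face):
    z=np.load(f);d=z['d'];P=cloud(d,z);T=rot(eef).inv().apply((P-pos).reshape(-1,3)).reshape(P.shape)
    vv,uu=np.mgrid[:400,:640];m=((uu-u)**2+(vv-v)**2<rad**2)&(d>.05);Q=T[m];Q=Q[Q[:,2]<.015]
    zt=np.percentile(Q[:,2],20)
    for i in range(4):
        S=Q[abs(Q[:,2]-zt)<.006] if i==0 else Q[abs((Q-c0)@nv)<.0025]
        c0=S.mean(0);nv=np.linalg.svd(S-c0,full_matrices=0)[2][2];nv*=np.sign(nv[2])
    c,r=cv2.minEnclosingCircle(S[:,:2].astype(np.float32))
    print('face centre xy',np.round(c,4),'r',r,'mean',c0.round(4),'normal',nv.round(3))
E
python3 - <<'E'
from held import *
inhand('/tmp/w3.npz',[.4481,-.2428,.163],[.003,.707,.707,.001],321,255,47,0)
E
python3 -m inch '[[0,0,0,1,0.36,0.05,45],[0,0,0,1,0.36,0.05,45],[0,0,0,1,0.36,0.05,45]]'
python3 -m inch '[[0,0,0,1,0.36,0.05,45],[0,0,0,1,0.36,0.05,45],[0,0,0,1,0.36,0.05,45]]'
python3 -m inch '[[0.007,0.1675,-0.0198,0.7,0.36,-0.3,45],[0.007,0.1675,-0.0198,0.7,0.36,-0.3,45],[0.007,0.1675,-0.0198,0.7,0.36,-0.3,45],[0.007,0.1675,-0.0198,0.7,0.36,-0.3,45],[0.007,0.1675,-0.0198,0.7,0.36,-0.3,45]]'
python3 - <<'E'
from h import *
a=np.array([.033,-.499,.866]);root=np.array([.5315,.102,.061])
plan(root+a*.08,-a,[-.066,.998,0])
E
```

```text
face centre xy [-0.0006 -0.0004] r 0.024536671116948128 mean [ 0.0007 -0.0008 -0.0119] normal [ 0.01  -0.003  1.   ]
time: 6.45
position: [0.4748, -0.1611, 0.153]
eef_rot: [-0.002, 0.706, 0.708, 0.0]
wrist_force: [-0.1, -0.6, -0.3]
opening: 0.0478
finger_force: 52.1
time: 6.75
position: [0.5038, -0.0819, 0.1493]
eef_rot: [-0.001, 0.706, 0.708, -0.0]
wrist_force: [1.2, -0.8, -0.4]
opening: 0.0477
finger_force: 52.1
time: 7.25
position: [0.5318, -0.0315, 0.1723]
eef_rot: [-0.193, 0.663, 0.702, 0.176]
wrist_force: [-0.0, -0.6, -1.0]
opening: 0.0475
finger_force: 52.1
pos [ 0.5318 -0.0315  0.1723] shift [0.742 0.104 1.041] turn [-0.0014 -0.0015 -0.0032]
```

```bash
python3 -m inch '[[0,0,-0.003,0.74,0.1,0.3,45],[0,0,-0.003,0.74,0.1,0.6,45],[0,0,-0.003,0.74,0.1,1,45],[0,0,-0.003,0.74,0.1,1,45]]'
python3 - <<'E'
from held import *
a=np.array([.033,-.499,.866]);root=np.array([.5315,.102,.061])
plan(root+a*.05,-a,[-.066,.998,0])
held(0,0,0,'w4')
z=np.load('/tmp/w4.npz');cv2.imwrite('pics/w4c.png',cv2.resize(z['im'][100:330,200:440],None,fx=2.5,fy=2.5))
E
```

```text
time: 7.65
position: [0.5312, 0.0655, 0.1319]
eef_rot: [-0.193, 0.657, 0.707, 0.175]
wrist_force: [-1.0, 0.0, -1.3]
opening: 0.0477
finger_force: 52.1
pos [0.5312 0.0655 0.1319] shift [-0.05   0.038  0.37 ] turn [-0.0033 -0.0009  0.0014]
```

View pics/w4c.png

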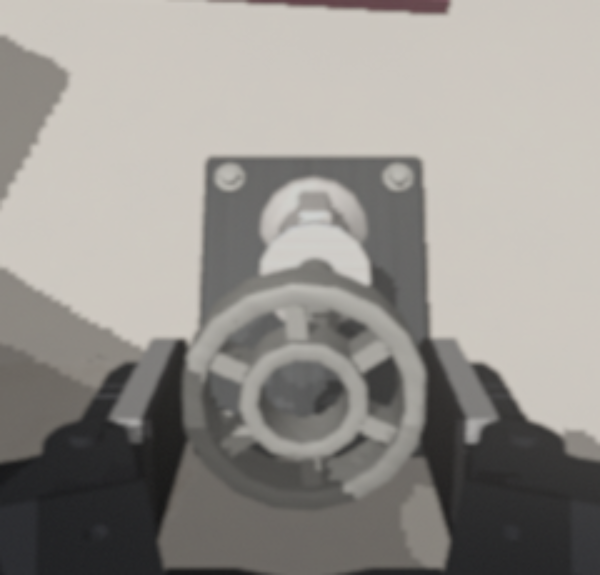

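The support is round (303,400) in the crop, in line with the post and shoulder at (313,255). A small lateral correction comes next, then the descent in steps.

```bash
python3 -m inch '[[0,0,0,-0.03,0.03,0.15,45],[0,0,0,-0.03,0.03,0.15,45],[0,0,0,-0.03,0.03,0.15,45],[0,0,0,-0.03,0.03,0.15,45]]'
python3 - <<'E'
from held import *
a=np.array([.033,-.499,.866]);root=np.array([.5315,.102,.061])
import fitpost
plan(root+a*.02,-a,[-.066,.998,0])
held(0,0,0,'w5');fitpost.go('/tmp/w5.npz')
z=np.load('/tmp/w5.npz');inhand('/tmp/w5.npz',z['pos'],z['eef'],321,255,47,0)
E
```

```text
time: 8.1
position: [0.5374, 0.0669, 0.1249]
eef_rot: [-0.19, 0.658, 0.707, 0.177]
wrist_force: [0.5, 0.2, -1.0]
opening: 0.0476
finger_force: 52.1
pos [0.5374 0.0669 0.1249] shift [-0.017 -0.043  0.663] turn [-0.0007 -0.0007  0.0017]
/tmp/w5.npz 526 [ 5.3080e-01  1.0190e-01 -1.4966e+00  8.0000e-04] med res 0.0003193272391919824 footmean [0.5297 0.1181 0.0109] ((0.530789852142334, 0.10564921796321869), (0.08996984362602234, 0.11802705377340317), 4.174339294433594)
face centre xy [-0.0003 -0.0008] r 0.024694565683603287 mean [ 0.0013 -0.0009 -0.0123] normal [ 0.006 -0.002  1.   ]
```

```bash
cat >> h.py <<'E'
def mplan(goal,z,x,n=6):
    """average readings over camera calls (sensor jitter), then plan"""
    from cell import arm
    p=[];q=[]
    for _ in range(n):
        o=arm.get_obs();p.append(o['position']);q.append(rot(o['eef_rot']).as_quat());arm.get_image('wrist')
    q=np.array(q);q*=np.sign(q@q[0])[:,None];p=np.array(p);r=R.from_quat(q.mean(0))
    z=np.array(z,float);z/=np.linalg.norm(z);x=np.array(x,float);x-=z*(x@z);x/=np.linalg.norm(x)
    t=R.from_matrix(np.stack([x,np.cross(z,x),z],1))
    print('t',o['time'],'pos',p.mean(0).round(4),'sd',p.std(0).round(4),'shift',(r.inv().apply(goal-p.mean(0))/.08).round(3),'turn',((r.inv()*t).as_rotvec()/np.pi).round(4),'F',o['wrist_force'].round(1))
a=np.array([.035,-.499,.866]);root=np.array([.5312,.102,.061]);xr=[-.07,.998,0]
E
python3 -c "
from h import *
mplan(root+a*.02,-a,xr)"
```

```text
t 8.4 pos [0.5371 0.0672 0.1247] sd [0.0001 0.0002 0.0001] shift [-0.019 -0.043  0.659] turn [-0.0002 -0.0008  0.0006] F [ 0.2 -0.9 -1.4]
```

```bash
python3 -m inch '[[0,0,0,-0.02,-0.04,0.05,45],[0,0,0,-0.02,-0.04,0.1,45],[0,0,0,-0.02,-0.04,0.2,45],[0,0,0,-0.02,-0.04,0.2,45],[0,0,0,-0.02,-0.04,0.2,45]]'
python3 -c "
from h import *
mplan(root+a*.02,-a,xr,4)"
```

```text
time: 8.95
position: [0.5328, 0.0743, 0.1092]
eef_rot: [-0.191, 0.657, 0.707, 0.177]
wrist_force: [-0.1, -0.3, -1.1]
opening: 0.0475
finger_force: 52.1
t 9.1 pos [0.5331 0.0741 0.1095] sd [0.0002 0.0001 0.0002] shift [-0.002  0.002  0.45 ] turn [-0.0005 -0.0009  0.0006] F [-0.7 -0.3 -0.6]
```

```bash
python3 -m inch '[[0,0,0,0,0,0.1,45],[0,0,0,0,0,0.2,45],[0,0,0,0,0,0.3,45],[0,0,0,0,0,0.38,45],[0,0,0,0,0,0.45,45]]'
python3 -c "
from h import *
mplan(root,-a,xr,3)"
```

```text
time: 9.65
position: [0.5314, 0.0926, 0.0776]
eef_rot: [-0.191, 0.658, 0.707, 0.177]
wrist_force: [-0.5, 0.4, -0.4]
opening: 0.0476
finger_force: 52.1
t 9.75 pos [0.5311 0.0927 0.0774] sd [0.0002 0.0001 0.0003] shift [-0.003  0.01   0.235] turn [-0.0009 -0.0011  0.0005] F [ 0.1  0.3 -0.9]
```

```bash
python3 -m inch '[[0,0,0,0,0.01,0.1,45],[0,0,0,0,0.01,0.17,45],[0,0,0,0,0.01,0.22,45],[0,0,0,0,0.01,0.24,45],[0,0,0,0,0.01,0.24,45]]'
python3 -c "
from h import *
mplan(root,-a,xr,3)"
```

```text
time: 10.3
position: [0.5316, 0.1019, 0.0616]
eef_rot: [-0.191, 0.658, 0.707, 0.177]
wrist_force: [-0.7, -0.5, 0.2]
opening: 0.0477
finger_force: 52.1
t 10.4 pos [0.5318 0.1018 0.0618] sd [0.0002 0.0001 0.0002] shift [-0.002 -0.008  0.011] turn [-0.0005 -0.0009  0.0006] F [-0.7  0.1 -0.1]
```

```bash
python3 -m inch '[[0,0,0,0,-0.005,0.015,45],[0,0,0,0,-0.005,0.025,45],[0,0,0,0,-0.005,0.025,45]]'
python3 -m inch '[[0,0,0,0,0,0,58],[0,0,0,0,0,0,58],[0,0,0,0,0,0,58],[0,0,0,0,0,0,58]]'
python3 -m inch '[[0,0,0,0,0,-0.3,60],[0,0,0,0,0,-0.7,60],[0,0,0,0,0,-1,60],[0,0,0,0,0,-1,60]]'
python3 - <<'E'
from held import *
mplan(root,-a,xr,1)
held(0,0,0,'w6');z=np.load('/tmp/w6.npz');cv2.imwrite('pics/w6c.png',cv2.resize(z['im'][40:330,180:460],None,fx=2,fy=2))
E
```

```text
time: 10.75
position: [0.5317, 0.1024, 0.0607]
eef_rot: [-0.19, 0.658, 0.707, 0.177]
wrist_force: [-1.1, -2.6, 4.3]
opening: 0.0479
finger_force: 52.6
time: 11.15
position: [0.5313, 0.1028, 0.0601]
eef_rot: [-0.191, 0.658, 0.707, 0.177]
wrist_force: [-0.1, 0.5, 0.4]
opening: 0.0578
finger_force: 0.0
time: 11.55
position: [0.537, 0.0608, 0.1325]
eef_rot: [-0.188, 0.658, 0.707, 0.179]
wrist_force: [0.9, 1.2, 0.0]
opening: 0.0597
finger_force: 0.0
t 11.55 pos [0.537  0.0608 0.1325] sd [0. 0. 0.] shift [ 0.002 -0.041  1.032] turn [ 0.0015 -0.0001  0.0011] F [0.9 1.2 0. ]
```

View pics/w6c.png

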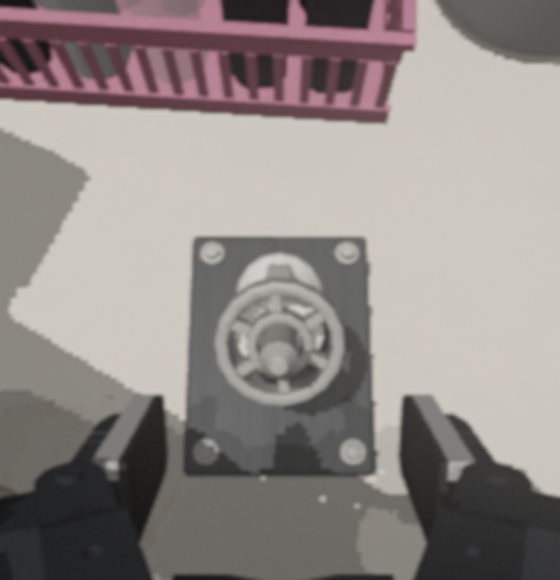

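The support sits flat on the shoulder with the post through it, at (278,343) in the crop. Next is the spacer.

```bash
python3 -m inch '[[0,0,0,-0.4,0,-0.5,60],[0,0,0,-0.8,0,-0.5,60],[0,0,0,-0.8,0,-0.5,60]]' | head -2
python3 -c "
from h import *
plan(np.array([.4525,-.110,.08]),[0,0,-1],[0,1,0])"
```

```text
time: 11.95
position: [0.5389, -0.0145, 0.129]
pos [ 0.5389 -0.0145  0.129 ] shift [-1.274 -1.158 -0.028] turn [-0.007  -0.1676  0.0215]
```

```bash
python3 -m inch '[[-0.007,-0.1676,0.0215,-0.64,-0.58,-0.15,52],[-0.007,-0.1676,0.0215,-0.64,-0.58,-0.15,52],[-0.007,-0.1676,0.0215,-0.64,-0.58,-0.15,52],[-0.007,-0.1676,0.0215,-0.64,-0.58,-0.15,52],[-0.007,-0.1676,0.0215,-0.64,-0.58,-0.15,52]]' | head -2
python3 -c "
from h import *
mplan(np.array([.4525,-.110,.08]),[0,0,-1],[0,1,0],2)"
```

```text
time: 12.45
position: [0.4958, -0.0628, 0.1152]
t 12.5 pos [ 0.4959 -0.0632  0.1153] sd [0.0001 0.0003 0.    ] shift [-0.582 -0.547  0.439] turn [ 0.0004 -0.0005  0.0021] F [0.2 0.6 0.4]
```

```bash
python3 -m inch '[[0,0,0.002,-0.58,-0.545,0.1,52],[0,0,0.002,-0.58,-0.545,0.3,52],[0,0,0.002,-0.58,-0.545,0.44,52],[0,0,0.002,-0.58,-0.545,0.44,52]]' | head -2
python3 - <<'E'
from held import *
mplan(np.array([.4525,-.110,.0]),[0,0,-1],[0,1,0],3)
held(0,0,0,'w7');z=np.load('/tmp/w7.npz');d=z['d'];P=cloud(d,z)
m=(P[...,2]>.010)&(P[...,2]<.022)&(abs(P[...,0]-.4525)<.027)&(abs(P[...,1]+.11)<.027)&(d>.05)
print(cv2.minEnclosingCircle(P[m][:,:2].astype(np.float32)),np.percentile(P[m][:,2],90),m.sum())
E
```

```text
time: 12.95
position: [0.4523, -0.1124, 0.0789]
t 13.05 pos [ 0.4532 -0.1124  0.0799] sd [0.0007 0.     0.0008] shift [ 0.028 -0.01   0.999] turn [ 0.0004 -0.0007 -0.0017] F [-0.4 -1.2 -0.1]
((0.4517662525177002, -0.11059215664863586), 0.02004203572869301) 0.017428221298146647 1759
```

```bash
python3 -m inch '[[0,0,0,0.023,-0.017,0.3,52],[0,0,0,0.023,-0.017,0.6,52],[0,0,0,0.023,-0.017,0.85,52],[0,0,0,0.023,-0.017,0.95,52],[0,0,0,0.023,-0.017,0.975,52]]'
python3 -m inch '[[0,0,0,0,0,0,35],[0,0,0,0,0,0,35],[0,0,0,0,0,0,35],[0,0,0,0,0,0,35],[0,0,0,0,0,0,35]]' 50
python3 -c "
from h import *
mplan(root+a*.09,-a,xr,1)"
python3 -m inch '[[0,0,0,0,0,-0.5,35],[0,0,0,0,0,-1,35],[0,0,0,0,0,-1,35]]'
python3 -m inch '[[0,0,0,0.5,0.5,-0.7,35],[0,0,0,0.6,0.6,-1,35],[0,0,0,0.6,0.6,-1,35],[0,0,0,0.6,0.6,-1,35]]'
python3 - <<'E'
from held import *
mplan(root+a*.09,-a,xr,2)
held(0,0,0,'w8');z=np.load('/tmp/w8.npz');inhand('/tmp/w8.npz',z['pos'],z['eef'],321,255,45,0)
E
```

```text
time: 13.65
position: [0.4526, -0.1103, 0.0026]
eef_rot: [0.001, 0.708, 0.706, 0.001]
wrist_force: [0.5, -0.4, -0.8]
opening: 0.052
finger_force: 0.0
time: 14.15
position: [0.4536, -0.1112, 0.004]
eef_rot: [0.002, 0.709, 0.706, 0.002]
wrist_force: [-1.3, 0.5, 6.2]
opening: 0.0374
finger_force: 50.8
t 14.15 pos [ 0.4536 -0.1112  0.004 ] sd [0. 0. 0.] shift [ 2.106  1.009 -1.682] turn [ 0.0078  0.1669 -0.0226] F [-1.3  0.5  6.2]
time: 14.5
position: [0.4563, -0.1125, 0.0884]
eef_rot: [0.006, 0.708, 0.706, 0.003]
wrist_force: [0.9, -0.8, -1.8]
opening: 0.0371
finger_force: 51.0
time: 14.9
position: [0.5012, -0.0627, 0.1639]
eef_rot: [0.002, 0.708, 0.706, 0.002]
wrist_force: [-0.9, 0.3, -2.3]
opening: 0.0373
finger_force: 51.0
t 14.95 pos [ 0.5005 -0.0628  0.163 ] sd [0.0008 0.0001 0.0009] shift [1.5   0.418 0.302] turn [ 0.0072  0.1668 -0.0223] F [-0.4 -0.1 -1.7]
face centre xy [ 0.0009 -0.0008] r 0.022389106452465057 mean [ 0.001  -0.0006 -0.0125] normal [-0.004 -0.004  1.   ]
```

```bash
python3 -m inch '[[0.0072,0.167,-0.022,0.7,0.41,-0.1,35],[0.0072,0.167,-0.022,0.7,0.41,-0.1,35],[0.0072,0.167,-0.022,0.7,0.41,-0.1,35],[0.0072,0.167,-0.022,0.7,0.41,-0.1,35],[0.0072,0.167,-0.022,0.7,0.41,-0.1,35]]'|head -2
python3 -c "
from h import *
mplan(root+a*.07,-a,xr,3)"
```

```text
time: 15.55
position: [0.5315, -0.0091, 0.1679]
t 15.65 pos [ 0.5318 -0.0084  0.1687] sd [0.0003 0.0005 0.0007] shift [0.518 0.086 0.981] turn [-0.0005 -0.0006 -0.0024] F [-0.4 -0.  -1.3]
```

```bash
python3 -m inch '[[0,0,-0.0024,0.518,0.086,0.3,35],[0,0,-0.0024,0.518,0.086,0.6,35],[0,0,-0.0024,0.518,0.086,0.9,35],[0,0,-0.0024,0.518,0.086,0.98,35],[0,0,-0.0024,0.518,0.086,0.98,35]]'|head -2
python3 -c "
from h import *
mplan(root+a*.0155,-a,xr,3)"
```

```text
time: 16.2
position: [0.5341, 0.0695, 0.1238]
t 16.3 pos [0.5349 0.0688 0.1246] sd [0.0007 0.0006 0.0006] shift [-0.036 -0.018  0.704] turn [ 0.0001 -0.0001  0.002 ] F [ 0.  -0.4 -0.8]
```

```bash
python3 -m inch '[[0,0,0,-0.042,-0.012,0,35],[0,0,0,-0.042,-0.012,0.1,35],[0,0,0,-0.042,-0.012,0.15,35],[0,0,0,-0.042,-0.012,0.15,35]]'|head -2
python3 -c "
from h import *
mplan(root+a*.0155,-a,xr,3)"
```

```text
time: 16.75
position: [0.5332, 0.0716, 0.1113]
t 16.85 pos [0.5335 0.0715 0.1116] sd [0.0002 0.0001 0.0003] shift [ 0.014 -0.002  0.545] turn [-0.0001 -0.0004  0.0015] F [-0.1  0.9 -0.8]
```

```bash
python3 -m inch '[[0,0,0,0.006,0,0.1,35],[0,0,0,0.006,0.002,0.2,35],[0,0,0,0.006,0.002,0.3,35],[0,0,0,0.006,0.002,0.4,35],[0,0,0,0.006,0.002,0.4,35]]'
python3 -c "
from h import *
mplan(root+a*.0155,-a,xr,3)"
```

```text
time: 17.4
position: [0.5317, 0.0887, 0.0832]
eef_rot: [-0.19, 0.657, 0.708, 0.177]
wrist_force: [0.2, 0.3, -1.2]
opening: 0.0374
finger_force: 51.0
t 17.5 pos [0.5322 0.0883 0.0838] sd [0.0004 0.0003 0.0005] shift [ 0.006 -0.     0.139] turn [-0.0003 -0.0005  0.0016] F [-0.   0.  -1.2]
```

```bash
python3 -m inch '[[0,0,0,0,0,0.07,35],[0,0,0,0,0,0.11,35],[0,0,0,0,0,0.14,35],[0,0,0,0,0,0.14,35]]'
python3 -m inch '[[0,0,0,0,0,0.01,35],[0,0,0,0,0,0.02,35],[0,0,0,0,0,0.02,35]]'
python3 -c "
from h import *
mplan(root+a*.0155,-a,xr,2)"
```

```text
time: 17.95
position: [0.5322, 0.0935, 0.0746]
eef_rot: [-0.189, 0.657, 0.708, 0.177]
wrist_force: [-0.1, -0.1, -1.0]
opening: 0.0377
finger_force: 51.0
time: 18.25
position: [0.5327, 0.0938, 0.0742]
eef_rot: [-0.189, 0.657, 0.708, 0.178]
wrist_force: [-2.4, -1.7, 4.6]
opening: 0.0371
finger_force: 51.5
t 18.3 pos [0.5327 0.0938 0.0742] sd [0. 0. 0.] shift [ 0.007 -0.012  0.001] turn [ 0.0003 -0.0002  0.0018] F [-3.1 -2.5  3.9]
```

```bash
python3 -m inch '[[0,0,0,0,0,0,52],[0,0,0,0,0,0,52],[0,0,0,0,0,0,52],[0,0,0,0,0,0,52]]'
python3 -m inch '[[0,0,0,0,0,-0.3,55],[0,0,0,0,0,-0.7,55],[0,0,0,0,0,-1,55],[0,0,0,0,0,-1,55]]'|head -2
python3 - <<'E'
from held import *
held(0,0,0,'w9');z=np.load('/tmp/w9.npz');cv2.imwrite('pics/w9c.png',cv2.resize(z['im'][140:330,220:420],None,fx=2,fy=2))
P=cloud(z['d'],z);D=P-root;t=D@a;r=np.linalg.norm(D-t[...,None]*a,axis=-1)
m=(r>.010)&(r<.019)&(t>.02)&(t<.036)&(z['d']>.05);S=P[m];c=S.mean(0);n=np.linalg.svd(S-c,full_matrices=0)[2][2]
print('spacer top t',np.median(t[m]),m.sum(),'angle',np.arccos(abs(n@a)/np.linalg.norm(a)))
plan([.5555,-.207,.1],[0,0,-1],[0,1,0])
E
```

```text
time: 18.75
position: [0.5325, 0.0943, 0.0735]
eef_rot: [-0.189, 0.657, 0.708, 0.178]
wrist_force: [0.1, 0.2, 0.0]
opening: 0.0518
finger_force: 0.0
time: 19.15
position: [0.5379, 0.0524, 0.146]
spacer top t 0.028406927029541076 1418 angle 0.02535561597705492
pos [0.5366 0.0534 0.1442] shift [-3.102 -0.006 -1.153] turn [-0.004  -0.1666  0.0233]
```

View pics/w9c.png

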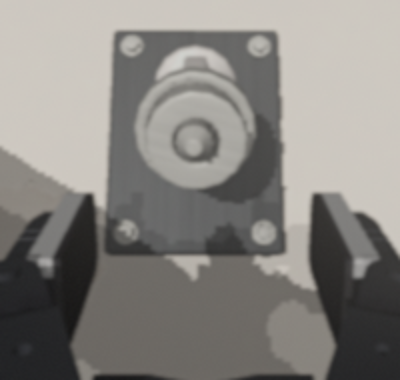

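The spacer is seated (crop centre (195,140)): its top is 28.4 mm up the post and its tilt is 0.025 rad. Next is the cap.

```bash
python3 -m inch '[[0,0,0,-0.5,0,-0.3,50],[0,0,0,-1,0,-0.3,50],[0,0,0,-1,0,-0.3,50]]'|head -2
python3 -m inch '[[-0.004,-0.1666,0.0233,-0.9,0,-0.4,47],[-0.004,-0.1666,0.0233,-0.9,0,-0.4,47],[-0.004,-0.1666,0.0233,-0.9,0,-0.4,47],[-0.004,-0.1666,0.0233,-0.9,0,-0.4,47],[-0.004,-0.1666,0.0233,-0.9,0,-0.4,47]]'|head -2
python3 -c "
from h import *
mplan(np.array([.5555,-.207,.1]),[0,0,-1],[0,1,0],2)"
```

```text
time: 19.5
position: [0.54, -0.0291, 0.1199]
time: 20.0
position: [0.5463, -0.1015, 0.1141]
t 20.05 pos [ 0.5463 -0.1019  0.1141] sd [0.0001 0.0004 0.    ] shift [-1.315  0.108  0.173] turn [-0.0017 -0.0009  0.0017] F [-0.2  0.   0.9]
```

```bash
python3 -m inch '[[0,0,0,-0.5,0.1,0.1,47],[0,0,0,-1,0.1,0.1,47],[0,0,0,-1,0.1,0.1,47]]'|head -2
python3 -m inch '[[0,0,0.002,-0.31,0,0.1,47],[0,0,0.002,-0.31,0,0.1,47],[0,0,0.002,-0.31,0,0.1,47],[0,0,0.002,-0.31,0,0.1,47]]'|head -2
python3 - <<'E'
from held import *
mplan(np.array([.5555,-.207,.0]),[0,0,-1],[0,1,0],3)
held(0,0,0,'w10');z=np.load('/tmp/w10.npz');d=z['d'];P=cloud(d,z)
m=(P[...,2]>.02)&(P[...,2]<.038)&(abs(P[...,0]-.5555)<.027)&(abs(P[...,1]+.207)<.027)&(d>.05)
print(cv2.minEnclosingCircle(P[m][:,:2].astype(np.float32)),np.percentile(P[m][:,2],90),m.sum())
E
```

```text
time: 20.4
position: [0.5549, -0.1895, 0.1064]
time: 20.8
position: [0.5551, -0.2091, 0.0988]
t 20.9 pos [ 0.5552 -0.209   0.099 ] sd [0.0001 0.0001 0.0001] shift [0.023 0.008 1.237] turn [-0.0012 -0.0006 -0.0015] F [-0.2 -0.3 -0.5]
((0.5555704832077026, -0.2077985405921936), 0.017885686829686165) 0.032032675853762696 1528
```

```bash
python3 -m inch '[[0,0,0,0.012,0.006,0.4,47],[0,0,0,0.012,0.006,0.8,47],[0,0,0,0.012,0.006,0.8,47]]'|head -2
python3 -m inch '[[0,0,0,0,0,0.15,47],[0,0,0,0,0,0.28,47],[0,0,0,0,0,0.36,47],[0,0,0,0,0,0.375,47],[0,0,0,0,0,0.375,47]]'
python3 -m inch '[[0,0,0,0,0,0,30],[0,0,0,0,0,0,30],[0,0,0,0,0,0,30],[0,0,0,0,0,0,30],[0,0,0,0,0,0,30]]' 50
python3 -c "
from h import *
mplan(root+a*.1,-a,xr,2)"
python3 -m inch '[[0,0,0,0,0,-0.5,30],[0,0,0,0,0,-1,30],[0,0,0,0,0,-1,30]]'|head -2
python3 -m inch '[[0,0,0,0.5,0,-0.8,30],[0,0,0,1,-0.1,-1,30],[0,0,0,1,-0.1,-1,30],[0,0,0,1,-0.1,-1,30]]'
python3 - <<'E'
from held import *
mplan(root+a*.1,-a,xr,2)
held(0,0,0,'w11');z=np.load('/tmp/w11.npz');inhand('/tmp/w11.npz',z['pos'],z['eef'],321,255,50,0)
E
```

```text
time: 21.3
position: [0.552, -0.2063, 0.0306]
time: 21.8
position: [0.5556, -0.2088, 0.0053]
eef_rot: [-0.002, 0.709, 0.705, -0.001]
wrist_force: [0.8, -0.0, 0.2]
opening: 0.0469
finger_force: 0.0
time: 22.3
position: [0.5561, -0.2091, 0.006]
eef_rot: [-0.001, 0.709, 0.705, -0.001]
wrist_force: [-0.9, 0.3, 5.6]
opening: 0.0325
finger_force: 50.3
t 22.35 pos [ 0.5561 -0.2091  0.006 ] sd [0. 0. 0.] shift [ 3.264 -0.288 -1.769] turn [ 0.0056  0.1665 -0.0235] F [-0.6 -0.4  5.8]
time: 22.7
position: [0.5596, -0.2108, 0.0912]
time: 23.1
position: [0.549, -0.1275, 0.1663]
eef_rot: [-0.001, 0.708, 0.706, -0.0]
wrist_force: [-0.0, -0.6, -1.4]
opening: 0.0328
finger_force: 50.2
t 23.15 pos [ 0.5487 -0.128   0.1656] sd [0.0003 0.0005 0.0007] shift [ 2.25  -0.181  0.226] turn [ 0.0054  0.1665 -0.0229] F [ 0.3 -0.1 -0.8]
face centre xy [ 0.0058 -0.0006] r 0.022609731182456017 mean [ 0.0039 -0.0006 -0.0246] normal [-0.079 -0.001  0.997]
```

```bash
python3 -m inch '[[0,0,0,0.5,-0.08,0,30],[0,0,0,0.8,-0.08,-0.1,30],[0,0,0,0.8,-0.08,-0.1,30]]'|head -2
python3 -m inch '[[0.0054,0.1665,-0.023,0.75,-0.1,-0.1,30],[0.0054,0.1665,-0.023,0.75,-0.1,-0.1,30],[0.0054,0.1665,-0.023,0.75,-0.1,-0.1,30],[0.0054,0.1665,-0.023,0.75,-0.1,-0.1,30],[0.0054,0.1665,-0.023,0.75,-0.1,-0.1,30]]'|head -2
python3 -c "
from h import *
mplan(root+a*.08,-a,xr,3)"
```

```text
time: 23.55
position: [0.5419, -0.0635, 0.1721]
time: 24.05
position: [0.5339, -0.008, 0.1783]
t 24.15 pos [ 0.5341 -0.0072  0.1791] sd [0.0002 0.0007 0.0006] shift [0.442 0.057 0.96 ] turn [-0.0004 -0.0003 -0.0024] F [-0.5  0.3 -0.4]
```

```bash
python3 -m inch '[[0,0,-0.0024,0.41,0.06,0.3,30],[0,0,-0.0024,0.41,0.06,0.6,30],[0,0,-0.0024,0.41,0.06,0.9,30],[0,0,-0.0024,0.41,0.06,0.96,30],[0,0,-0.0024,0.41,0.06,0.96,30]]'|head -2
python3 -c "
from h import *
mplan(root+a*.0335,-a,xr,3)"
```

```text
time: 24.7
position: [0.5343, 0.0631, 0.1311]
t 24.8 pos [0.535  0.0625 0.1318] sd [0.0006 0.0005 0.0005] shift [-0.013 -0.013  0.596] turn [-0.0001  0.      0.0021] F [-0.   0.  -1.3]
```

```bash
python3 -m inch '[[0,0,0,-0.025,-0.01,0,30],[0,0,0,-0.025,-0.01,0.1,30],[0,0,0,-0.025,-0.01,0.2,30],[0,0,0,-0.025,-0.01,0.25,30],[0,0,0,-0.025,-0.01,0.25,30]]'
python3 -c "
from h import *
mplan(root+a*.0335,-a,xr,3)"
```

```text
time: 25.35
position: [0.5327, 0.071, 0.1119]
eef_rot: [-0.19, 0.657, 0.708, 0.177]
wrist_force: [-0.4, 0.2, -0.9]
opening: 0.0324
finger_force: 50.1
t 25.45 pos [0.533  0.0708 0.1124] sd [0.0003 0.0001 0.0003] shift [0.017 0.005 0.333] turn [-0.0004 -0.0004  0.0016] F [ 0.1 -0.  -0.3]
```

```bash
python3 -m inch '[[0,0,0,0.004,0.005,0.1,30],[0,0,0,0.004,0.005,0.2,30],[0,0,0,0.004,0.005,0.26,30],[0,0,0,0.004,0.005,0.3,30],[0,0,0,0.004,0.005,0.3,30]]'
python3 -m inch '[[0,0,0,0,0,0.02,30],[0,0,0,0,0,0.04,30],[0,0,0,0,0,0.04,30]]'
python3 -c "
from h import *
mplan(root+a*.0335,-a,xr,2)"
```

```text
time: 26.0
position: [0.5325, 0.0832, 0.0917]
eef_rot: [-0.19, 0.657, 0.708, 0.177]
wrist_force: [-0.9, -0.2, -1.1]
opening: 0.0324
finger_force: 50.1
time: 26.3
position: [0.5329, 0.0843, 0.0896]
eef_rot: [-0.189, 0.657, 0.708, 0.177]
wrist_force: [-0.3, 0.0, -0.9]
opening: 0.0325
finger_force: 50.1
t 26.35 pos [0.5329 0.0843 0.0896] sd [0. 0. 0.] shift [ 0.014 -0.006  0.002] turn [-0.     -0.0002  0.0017] F [ 0.   0.5 -0.5]
```

```bash
python3 -m inch '[[0,0,0,0,0,0.01,30],[0,0,0,0,0,0.02,30],[0,0,0,0,0,0.02,30]]'
python3 -c "
from h import *
mplan(root+a*.0335,-a,xr,1)"
```

```text
time: 26.7
position: [0.5332, 0.0844, 0.0894]
eef_rot: [-0.189, 0.656, 0.708, 0.177]
wrist_force: [-3.3, -4.2, 8.2]
opening: 0.0329
finger_force: 51.1
t 26.7 pos [0.5332 0.0844 0.0894] sd [0. 0. 0.] shift [ 0.014 -0.01  -0.001] turn [ 0.0001 -0.0001  0.002 ] F [-3.3 -4.2  8.2]
```

Contact came at the expected depth. Now release, retreat and check.

```bash
python3 -m inch '[[0,0,0,0,0,0,47],[0,0,0,0,0,0,47],[0,0,0,0,0,0,47],[0,0,0,0,0,0,47]]'
python3 -m inch '[[0,0,0,0,0,-0.3,50],[0,0,0,0,0,-0.7,50],[0,0,0,0,0,-1,50],[0,0,0,0,0,-1,50]]'|head -2
python3 -m inch '[[0,0,0,-0.1,0,-0.3,50],[0,0,0,-0.1,0,-0.5,50],[0,0,0,-0.1,0,-0.5,50]]'|head -2
python3 - <<'E'
from held import *
held(0,0,0,'w12');z=np.load('/tmp/w12.npz');cv2.imwrite('pics/w12c.png',cv2.resize(z['im'][100:330,200:440],None,fx=2,fy=2))
P=cloud(z['d'],z);D=P-root;t=D@a;r=np.linalg.norm(D-t[...,None]*a,axis=-1)
for lo,hi,r1 in((.05,.075,.012),(.05,.075,.004)):
    m=(r<r1)&(t>lo)&(t<hi)&(z['d']>.05);S=P[m];c=S.mean(0);n=np.linalg.svd(S-c,full_matrices=0)[2][2]
    print('cap top t',np.median(t[m]),m.sum(),'angle',np.arccos(abs(n@a)/np.linalg.norm(a)))
E
```

```text
time: 27.15
position: [0.5328, 0.0852, 0.0881]
eef_rot: [-0.189, 0.657, 0.708, 0.177]
wrist_force: [-0.6, 0.2, -0.4]
opening: 0.0468
finger_force: 0.0
time: 27.55
position: [0.5381, 0.0434, 0.1605]
time: 27.85
position: [0.5388, 0.0175, 0.1895]
cap top t 0.05933683364981713 622 angle 0.0029542242100109107
cap top t 0.05960559050766001 67 angle 0.11372219384179003
```

View pics/w12c.png

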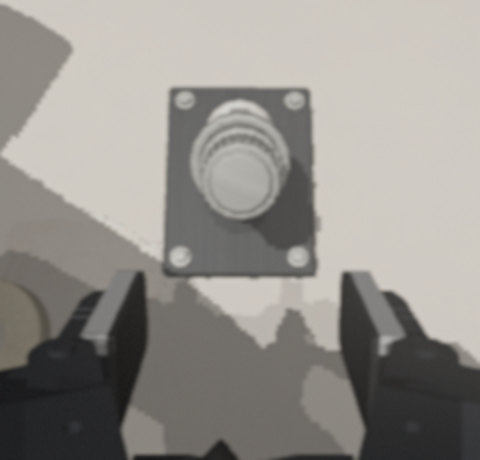

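The cap sits home at (240,182) in the crop. Its top is 59.3 mm up the post against an expected 59, and its tilt is about 0.003 rad. The gripper is clear.

```bash
python3 -c "
from cell import arm
print(arm.sign_off())"
```

```text
the job is handed in; nothing more can be done
None
```

The support, spacer and cap are stacked on the leaning post in that order, each seated against the one below and released. The job was handed in at about 28 s of the 64 s allowed; no verdict was returned.

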